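Swap the gel cassette in the leaning reader dock

ROBOT

A 7-joint arm with a two-finger parallel gripper is mounted at the origin on a cart in front of the work surface, level with it; the furniture and walls round the work are solid. World frame = base frame: x ahead of the robot, y to its left, z up, the work surface at z = 0. Lengths are in m, angles in rad, forces in N, time in s.
With the tool pointing down it reaches from about 0.4 to 0.85 m from the base axis. Payload 10.4 kg.
Tool frame: the origin (TCP) lies at the very end of the fingers, on their centre line; the grasp point (between the pads) lies r.grip_depth behind it (r.grip_depth is the distance from the TCP to the grasp point, in m); y points along the fingers, z is the direction in which the jaws open and shut, and the axes are right-handed (so a half turn about y gives the same grasp; the last joint's range is limited). The gripper opens to 87 mm and grips with 3 to 60 N. Pads are 19 mm wide; open, the fingers measure 117 mm over their backs; the gripper's body (75 mm by 190 mm) begins 51 mm behind the grasp point.
Start: joints at [1.295, 0.332, -0.065, 1.46, 0.022, 1.35, -0.088], TCP at [0.156, -0.605, 0.223] pointing down, gripper open.
Joint ranges: [-2.6, 2.6], [-0.5, 2.12], [-1.47, 1.34], [0.16, 2.42], [-1.27, 4.41], [0.06, 2.06], [-2.6, 2.6]. Speed limits (rad/s): [2.22, 2.22, 2.79, 2.79, 3.14, 3.14, 3.14].

INTERFACE

Orientations are given as a unit quaternion [x, y, z, w].
In Python, from bench import r gives the robot as it stands.
- The arm moves only by the shell command python3 -m jog 'ROWS' [OPENING] [FORCE]. ROWS is JSON, a list of rows, each a list of 6 numbers: the shift along the tool's x, y, z in m, then the turn, a rotation vector about the tool's x, y, z in degrees. A call has 1 to 12 rows; each row shifts and turns the pose as measured when the row begins, along the tool's axes as they then stand; what a row does not reach is not made up. A row lasts 1/12 s, in which the tool goes at most 41.7 mm and 7.16 degrees, less where a joint would pass 70% of its speed; a pose out of reach is approached as far as the arm can. A call with a gripper value outside its range is refused whole. OPENING is the opening, from -1 (shut) to 1 (fully open), so that 0 is half open, set as the call begins (- or left out, the last holds). The fingers move at their own pace and stop on an object; FORCE is the grip in N (left out, the last holds). Time passes only in rows, so rows that do not move let the fingers close. It gives the time, the measured TCP pose, the force and the opening at its end, in the units of the state.
- r.read_state(): the state, without advancing time (a new reading comes with each control period).
- r.camera(name): name is "scene" or "top" or "wrist"; returns a dict with "image" (384x512x3 uint8, red, green, blue), "range_z" (384x512 float32, m along the optical axis (not along the pixel's ray), 0 where there is no reading), "K" (3x3 intrinsics, pixels), "R" (3x3) and "t" (3): a world point X has camera coordinates R X + t. Camera axes: x right, y down, z forward; pixel columns grow to the right and rows downward; lengths in m; the calibration is good to about 2 mm. A picture is of the moment at which its call begins.
- r.close_job(): hands the job in, once; it reports no verdict.
The state is a dict: "time": time; "joint_positions": joint angles; "joint_vel": joint speeds; "joint_torque": joint torques, N m; "ee_pos": TCP position; "eef_rot": TCP orientation; "ft_force": force on the tool from outside, world axes, zero at the start; "torque": the same for the moment, N m; "width": finger opening in m.
Only numpy, scipy, OpenCV 4.12 (cv2) and the standard library are available. Lean on these libraries where they do the work, as an engineer would, in place of code of your own. Each camera call takes 0.05 s, during which the arm holds its last target. There are 200 camera calls.

TASK

First pull the used orange cassette out of the white reader dock and slide it fully home into the empty slot of the grey storage rack; then take the fresh green cassette from the rack and slide it fully home into the dock. Guide each cassette down into its slot rather than dropping it, and leave the white spare cassette and everything else on the bench where it stands.

Things in the scene. Friction and masses are not known exactly. Their poses are not given: they have to be found in the camera images.
- used_cassette: Used gel cassette: orange frame round a clear window, 90 x 10 x 110 mm (wide, thick, high), 0.12 kg. Starts fully home in the dock, leaning as its slot does (up to 3 degrees more, by its play). Origin: centre of its lower edge; z up its height, y along its width, x through its thickness; both faces alike. The ribbed top rail is the upper 34 mm and is gripped across the 10 mm thickness.
- fresh_cassette: Fresh gel cassette: green frame, otherwise the same 90 x 10 x 110 mm slab of 0.12 kg; starts upright and fully home in one of the rack's three slots. Origin: centre of its lower edge; z up its height, y along its width, x through its thickness; both faces alike. 
- spare_cassette: Spare gel cassette, white frame, the same size; stands in another of the rack's slots and stays there. Origin: centre of its lower edge; z up its height, y along its width, x through its thickness; both faces alike. 
- rack: Fixed grey storage rack, 150 x 112 mm; origin at the centre of its underside. Three upright slots in a row along its x, at -52, 0 and +52 mm, each 12.5 (x) by 93 mm (y) inside; floors 12 mm above the bench, straight walls 50 mm deep, then white sloping lips that widen the mouth by 5 mm a side over 8 mm more (top at 70 mm).
- vacant_strip: Paper-thin yellow strip lying fixed on the floor of the rack's empty slot. Origin: centre of that slot's floor, 12 mm above the bench; z up (out of the slot), x across the slot's 12.5 mm, y along its 93 mm. A cassette that is fully home here has its origin at this origin.
- dock: Fixed reader dock: a white foot 130 x 116 mm, 35 mm high, with a grey block on it that holds the leaning slot (dock_slot). Origin: centre of its underside. Its front (own -x, small lamps) looks roughly towards the robot, and the slot's mouth leans 30 degrees from vertical to that side.
- dock_slot: The dock's slot. Origin: centre of its floor, 45 mm above the bench; z points out of the slot along its lean (30 degrees from vertical), y (level) along its 93 mm, x across its 12.5 mm. Straight walls 50 mm deep, then black sloping lips 8 mm more, as on the rack. A cassette fully home has its origin here and its z along this z.
- reagent_b: Loose brown bottle with a black cap, 52 mm across, 104 mm high, origin at the centre of its underside; stands between the robot, the rack and the dock. Leave alone.
- specimen_cup_3: Loose specimen cup with a red lid, 58 mm across, 59 mm high, origin at the centre of its underside; stands in front of the dock. Leave alone.
- control_vial_1: Loose small vial with a blue cap, 25 mm across, 49 mm high, origin at the centre of its underside; stands to the right of the dock. Leave alone.
- timer: Loose pink countdown timer, 34 x 68 x 62 mm, origin at the centre of its underside; stands behind the rack. Leave alone.
Mind the look-alikes: they are no part of the job. What is shaped like the fresh_cassette but red is not meant.

How it is judged:
By the outcome, as a careful person would: the job done as asked, in the order asked, and still so for the second after the job is handed in, with the robot touching nothing.
It also fails if it takes over 56 s, if anything falls off the work surface, if the arm or the gripper's body presses on something with over 40 N, if the wrist force passes 120 N, or if a joint passes its speed limit or range.

## Working session

There is one attempt and no reset: what is moved stays moved. The work goes in short steps, Python scripts to look and compute and a shell command to move; the robot and the scene stay as the last step left them, time stands still between calls to the robot, and variables do not carry over. Pictures are saved under pics/ and viewed, about 8 in all and at most 12, crops included, and the job is handed in when it is done.

```bash
ls; mkdir -p pics; python3 - <<'E'
from bench import r
import cv2,numpy as np
s=r.read_state();print({k:np.round(v,3).tolist() for k,v in s.items()},r.grip_depth)
for n in("scene","top"):
    c=r.camera(n);np.savez(f"pics/{n}0.npz",**c);cv2.imwrite(f"pics/{n}0.png",cv2.resize(c["image"][:,:,::-1],(800,600),interpolation=cv2.INTER_CUBIC))
    print(n,(-c["R"].T@c["t"]).round(3),c["R"].round(2).tolist())
E
```

```text
pics
{'time': 0.0, 'joint_positions': [1.295, 0.333, -0.065, 1.461, 0.022, 1.35, -0.089], 'joint_vel': [-0.001, -0.001, -0.001, 0.001, 0.0, 0.001, 0.0], 'joint_torque': [-0.001, -62.325, 0.024, -38.988, -0.062, 0.04, 0.0], 'ee_pos': [0.156, -0.605, 0.222], 'eef_rot': [-0.089, 0.702, -0.701, 0.089], 'ft_force': [-0.328, -0.432, 0.045], 'torque': [-0.043, 0.006, -0.039], 'width': 0.087} 0.0187
scene [-0.156  0.402  0.515] [[-0.54, -0.84, 0.01], [-0.41, 0.25, -0.88], [0.74, -0.47, -0.48]]
top [ 0.397 -0.034  1.062] [[-0.03, -1.0, -0.01], [-0.99, 0.03, -0.16], [0.16, 0.0, -0.99]]
```

View pics/scene0.png

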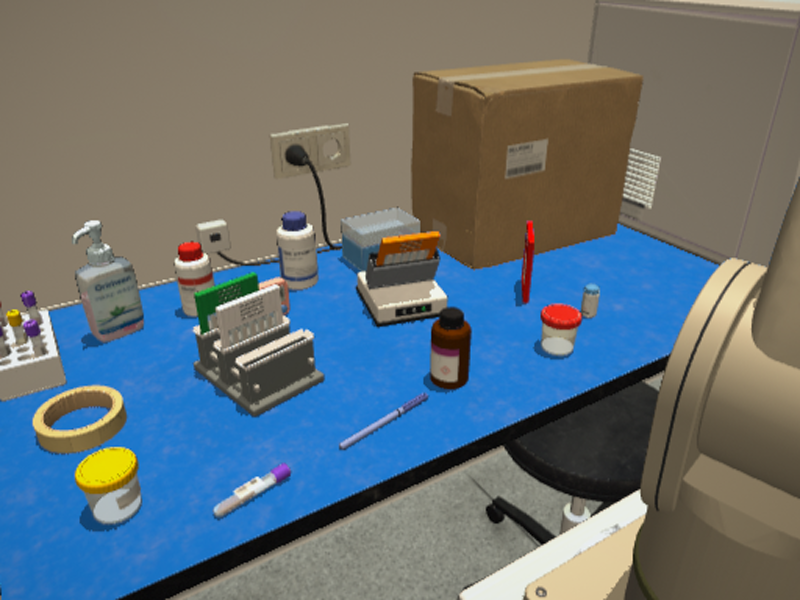

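View pics/top0.png

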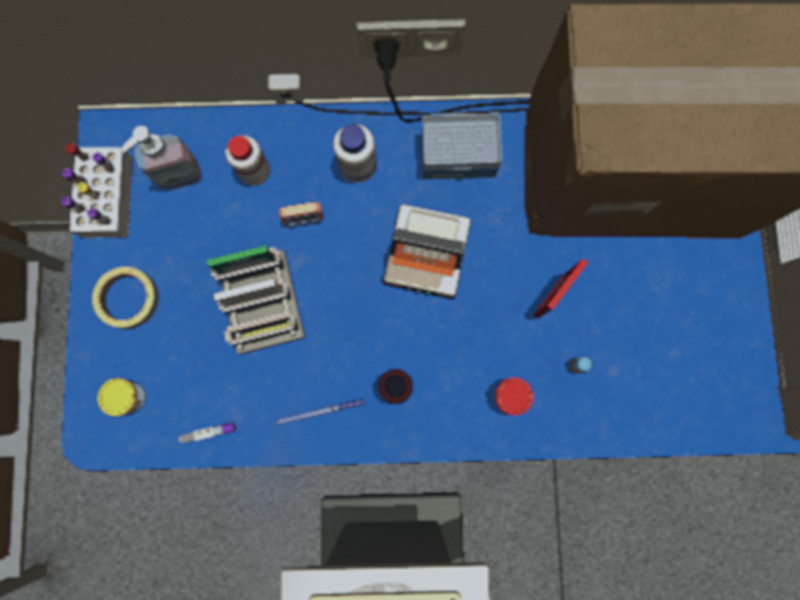

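Scene: the dock with the orange cassette is at (428,250) in the top view. The rack has green in the far slot (240,257), white in the middle slot (250,292) and the yellow strip in the near, empty slot (262,332). The red look-alike stands at (560,288) and the box is behind and to the right of the dock. Next I measure with depth.

```bash
cat > h.py <<'E'
import numpy as np,cv2
def cloud(c):
    z=c["range_z"];v,u=np.mgrid[:384,:512];K=c["K"]
    p=np.stack([(u-K[0,2])/K[0,0]*z,(v-K[1,2])/K[1,1]*z,z],-1)
    X=(p-c["t"])@c["R"]; X[z==0]=np.nan
    return X,cv2.cvtColor(c["image"],cv2.COLOR_RGB2HSV).astype(int)
def plane(P):
    m=P.mean(0);
    for _ in range(4):
        u,s,vt=np.linalg.svd(P-m,full_matrices=False);n=vt[2];d=(P-m)@n
        P=P[abs(d)<max(.002,1.5*d.std())];m=P.mean(0)
    return m,n*np.sign(n[2] if abs(n[2])>.3 else -n[0]),vt,len(P),d.std()
E
python3 - <<'E'
from h import *
np.set_printoptions(precision=4,suppress=True)
for n in("scene","top"):
    c=np.load(f"pics/{n}0.npz");X,h=cloud(c);H,S,V=[h[...,i] for i in range(3)];x,y,z=[X[...,i] for i in range(3)]
    print(n,'bench z',np.nanmedian(z[(H>100)&(H<115)&(S>150)]))
    M={'orange':(H>4)&(H<20)&(S>180)&(V>120)&(z>.06)&(x>.4)&(x<.8)&(abs(y)<.2),
       'green':(H>50)&(H<85)&(S>130)&(z>.06),
       'yellow':(H>22)&(H<35)&(S>100)&(z<.03)&(x>.3)&(x<.7)&(y>.1)&(y<.4),
       'rackall':(z>.004)&(z<.08)&(S<90)&(x>.4)&(x<.72)&(y>.17)&(y<.42),
       'ltop':(abs(z-.07)<.003)&(S<90)&(x>.4)&(x<.72)&(y>.17)&(y<.42),
       'spare':(z>.08)&(S<60)&(x>.45)&(x<.7)&(y>.17)&(y<.42),
       'foot':(abs(z-.035)<.004)&(S<90)&(x>.45)&(x<.8)&(y>-.2)&(y<.1)}
    for k,m in M.items():
        P=X[m];P=P[~np.isnan(P).any(1)]
        if len(P)<10: print(k,len(P));continue
        m_,nn,vt,N,sd=plane(P)
        print(k,len(P),'min',P.min(0),'max',P.max(0));print('   plane c',m_,'n',nn,'N',N,sd)
        (a,b),(w,hh),ang=cv2.minAreaRect(P[:,:2].astype(np.float32)*1000);print('   rect',round(a,1),round(b,1),round(w,1),round(hh,1),round(ang,1))
        if k in('orange','green','spare'):
            T=P[P[:,2]>P[:,2].max()-.006];print('   top',len(T),T.mean(0),np.polyfit(T[:,1],T[:,0],1)[0],T[:,1].min(),T[:,1].max())
    if n=='top':
        for (u,v) in [(395,385),(514,396),(560,288),(583,365)]:print(X[int(v*.64),int(u*.64)])
E
```

```text
scene bench z 0.00016758400936733005
orange 138 min [ 0.5773 -0.1114  0.1079] max [ 0.6148 -0.0254  0.1415]
   plane c [ 0.5904 -0.0656  0.1364] n [-0.8559  0.213   0.4712] N 84 0.0012031228112584225
   rect 594.7 -69.3 88.0 20.0 72.3
   top 97 [ 0.5905 -0.0694  0.1377] 0.23879937618418087 -0.11143789877355634 -0.025362101159008433
green 513 min [0.6025 0.1598 0.0629] max [0.6296 0.2475 0.1235]
   plane c [0.6129 0.2106 0.1071] n [-0.9745 -0.2241  0.0052] N 391 0.0009712163327545791
   rect 615.9 203.7 12.8 89.7 12.2
   top 152 [0.6156 0.2049 0.1211] -0.2389059074055982 0.16105272593697142 0.24673500575811544
yellow 116 min [0.5323 0.3622 0.0224] max [0.6199 0.3993 0.0265]
   plane c [0.5676 0.3762 0.0247] n [ 0.0039 -0.0094  0.9999] N 113 0.0007600696491275532
   rect 574.7 379.1 32.9 88.0 84.6
rackall 2835 min [0.4   0.17  0.004] max [0.7197 0.4199 0.0799]
   plane c [0.5403 0.2393 0.0522] n [-0.0885  0.1542  0.9841] N 1708 0.012010564339669016
   rect 559.9 295.0 319.7 249.8 0.0
ltop 294 min [0.493  0.1702 0.067 ] max [0.6221 0.257  0.0729]
   plane c [0.546  0.2113 0.069 ] n [-0.
[... 1624 characters left out ...]
plane c [0.5538 0.2073 0.069 ] n [-0.0084  0.0142  0.9999] N 146 0.0010564428152747831
   rect 557.9 201.7 118.0 83.0 10.8
spare 248 min [0.5538 0.1701 0.0802] max [0.6212 0.2441 0.1269]
   plane c [0.5729 0.2019 0.1172] n [0.4669 0.1207 0.876 ] N 143 0.002865086607778622
   rect 587.8 202.4 55.2 73.7 12.6
   top 74 [0.5655 0.2012 0.1224] -0.2451409227985117 0.17163037505949125 0.23301076988202662
foot 805 min [ 0.5679 -0.1549  0.031 ] max [0.7873 0.0979 0.039 ]
   plane c [ 0.6298 -0.0742  0.0344] n [-0.004   0.0032  1.    ] N 544 0.0010815654395204169
   rect 689.8 -25.4 246.5 205.8 79.5
[ 0.425  -0.0248  0.1086]
[ 0.4055 -0.2035  0.0569]
[ 0.5604 -0.2723  0.1077]
[ 0.4501 -0.315   0.0499]
```

```bash
python3 - <<'E'
import numpy as np,cv2
a=np.load("pics/top0.npz")["image"];b=np.load("pics/scene0.npz")["image"]
A=cv2.resize(a[120:232,120:312],(0,0),fx=4,fy=4,interpolation=2)[:,:,::-1]
print(A.shape);cv2.imwrite("pics/crop_top.png",A)
E
```

```text
(448, 768, 3)
```

View pics/crop_top.png

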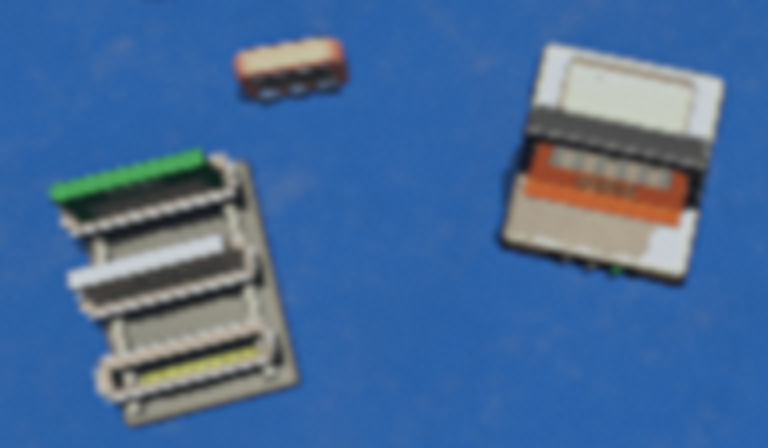

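```bash
cat >> h.py <<'E'
from scipy.spatial.transform import Rotation as Ro
from scipy.linalg import logm,expm
import sys
np.set_printoptions(precision=4,suppress=True)
def frame(yaw_deg,lean_deg):
    "slot frame axes columns x,y,z; leans to own -x"
    return Ro.from_euler('ZY',[yaw_deg,-lean_deg],degrees=True).as_matrix()
def tool(F,Rcur):
    "tool y=-slot z, tool z=+-slot x, nearest current"
    best=None
    for s in(1,-1):
        y=-F[:,2];z=s*F[:,0];R=np.stack([np.cross(y,z),y,z],1)
        a=Ro.from_matrix(Rcur.T@R).magnitude()
        if best is None or a<best[0]:best=(a,R)
    return best[1]
def pose(s): return np.array(s["ee_pos"]),Ro.from_quat(s["eef_rot"]).as_matrix()
def plan(p,R,pt,Rt,lin=.038,ang=6.5):
    A=np.eye(4);A[:3,:3]=R;A[:3,3]=p;B=np.eye(4);B[:3,:3]=Rt;B[:3,3]=pt
    T=np.linalg.inv(A)@B;rv=np.degrees(Ro.from_matrix(T[:3,:3]).as_rotvec())
    N=max(1,int(np.ceil(max(np.linalg.norm(T[:3,3])/lin,np.linalg.norm(rv)/ang))))
    I=expm(np.real(logm(T))/N)
    print("rel shift mm",T[:3,3]*1000,"rv",rv,"-> N",N,"row",[*I[:3,3].round(4),*np.degrees(Ro.from_matrix(I[:3,:3]).as_rotvec()).round(2)])
E
python3 - <<'E'
from h import *;from bench import r
s=r.read_state();p,R=pose(s);print(R)
F=frame(-13.4,30);top=np.array([.591,-.070,.140]);Rt=tool(F,R);print(Rt)
plan(p,R,top+.07*F[:,2],R);plan(p,R,top+.07*F[:,2],Rt)
plan(top+.07*F[:,2],R,top+.07*F[:,2],Rt)
E
```

```text
[[-0.9682 -0.0004  0.2501]
 [-0.2501  0.0012 -0.9682]
 [ 0.0001 -1.     -0.0013]]
[[-0.2317  0.4864  0.8424]
 [-0.9728 -0.1159 -0.2007]
 [ 0.     -0.866   0.5   ]]
rel shift mm [-523.7798   21.7273 -425.3987] rv [ 0. -0. -0.] -> N 18 row [np.float64(-0.0291), np.float64(0.0012), np.float64(-0.0236), np.float64(0.0), np.float64(-0.0), np.float64(-0.0)]
rel shift mm [-523.7798   21.7273 -425.3987] rv [ 27.0441 -60.6456  16.2116] -> N 18 row [np.float64(-0.0386), np.float64(0.0013), np.float64(-0.0073), np.float64(1.5), np.float64(-3.37), np.float64(0.9)]
rel shift mm [-0.  0. -0.] rv [ 27.0441 -60.6456  16.2116] -> N 11 row [np.float64(-0.0), np.float64(0.0), np.float64(0.0), np.float64(2.46), np.float64(-5.51), np.float64(1.47)]
```

```bash
R='[-0.0386,0.0013,-0.0073,1.5,-3.37,0.9]'; python3 -m jog '[[-0.0386,0.0013,-0.0073,1.5,-3.37,0.9],[-0.0386,0.0013,-0.0073,1.5,-3.37,0.9],[-0.0386,0.0013,-0.0073,1.5,-3.37,0.9],[-0.0386,0.0013,-0.0073,1.5,-3.37,0.9],[-0.0386,0.0013,-0.0073,1.5,-3.37,0.9],[-0.0386,0.0013,-0.0073,1.5,-3.37,0.9],[-0.0386,0.0013,-0.0073,1.5,-3.37,0.9],[-0.0386,0.0013,-0.0073,1.5,-3.37,0.9],[-0.0386,0.0013,-0.0073,1.5,-3.37,0.9]]' 0 30
python3 - <<'E'
from h import *;from bench import r
s=r.read_state();p,R=pose(s);print(p,s["joint_positions"])
F=frame(-13.4,30);top=np.array([.591,-.070,.140]);Rt=tool(F,R)
plan(p,R,top+.07*F[:,2],Rt)
E
```

```text
time: 0.85
ee_pos: [0.4311, -0.3823, 0.2124]
eef_rot: [0.211, -0.57, 0.722, -0.33]
ft_force: [0.3, -0.3, 0.6]
width: 0.0449
[ 0.4311 -0.3823  0.2124] [ 1.0192  0.0562 -0.3564  1.8389 -0.0263  0.9795 -0.1003]
rel shift mm [-316.1401   -1.5088 -136.6015] rv [ 13.385  -29.8673   8.1081] -> N 10 row [np.float64(-0.0343), np.float64(0.0007), np.float64(-0.006), np.float64(1.34), np.float64(-2.99), np.float64(0.81)]
```

```bash
python3 -m jog '[[-0.0343,0.0007,-0.006,1.34,-2.99,0.81],[-0.0343,0.0007,-0.006,1.34,-2.99,0.81],[-0.0343,0.0007,-0.006,1.34,-2.99,0.81],[-0.0343,0.0007,-0.006,1.34,-2.99,0.81],[-0.0343,0.0007,-0.006,1.34,-2.99,0.81],[-0.0343,0.0007,-0.006,1.34,-2.99,0.81],[-0.0343,0.0007,-0.006,1.34,-2.99,0.81],[-0.0343,0.0007,-0.006,1.34,-2.99,0.81],[-0.0343,0.0007,-0.006,1.34,-2.99,0.81],[-0.0343,0.0007,-0.006,1.34,-2.99,0.81],[0,0,0,0,0,0]]'
python3 - <<'E'
from h import *;from bench import r
s=r.read_state();p,R=pose(s);print(p,s["joint_positions"])
F=frame(-13.4,30);top=np.array([.591,-.070,.140]);Rt=tool(F,R)
plan(p,R,top+.07*F[:,2],Rt)
c=r.camera("wrist");np.savez("pics/w1.npz",**c);cv2.imwrite("pics/w1.png",c["image"][:,:,::-1])
X,h=cloud(c);H,S,V=[h[...,i] for i in range(3)];z=X[...,2]
m=(H>4)&(H<20)&(S>180)&(V>100)&(z>.06)&(z<.2)
P=X[m];Q=(P-top)@F
print(len(P),np.percentile(Q,[0,2,10,50,90,98,100],axis=0)*1000)
E
```

```text
time: 1.77
ee_pos: [0.5572, -0.0339, 0.1974]
eef_rot: [0.318, -0.379, 0.671, -0.552]
ft_force: [-0.0, -0.3, -0.3]
width: 0.0435
[ 0.5572 -0.0339  0.1974] [ 0.7072 -0.1505 -0.7582  2.1129  0.0627  0.6211 -0.3023]
rel shift mm [27.5433 -0.0061  5.9264] rv [-0.713   2.3771 -0.8722] -> N 1 row [np.float64(0.0275), np.float64(-0.0), np.float64(0.0059), np.float64(-0.71), np.float64(2.38), np.float64(-0.87)]
1427 [[-169.2726  -49.5262  -96.8485]
 [-165.3555  -27.249   -64.9562]
 [-160.6661  -16.7341  -22.5822]
 [  -0.926     6.9368   -1.2789]
 [   4.1408   46.9019   29.2401]
 [   9.7389   47.4286   31.9652]
 [   9.958    47.7084   33.687 ]]
```

View pics/w1.png

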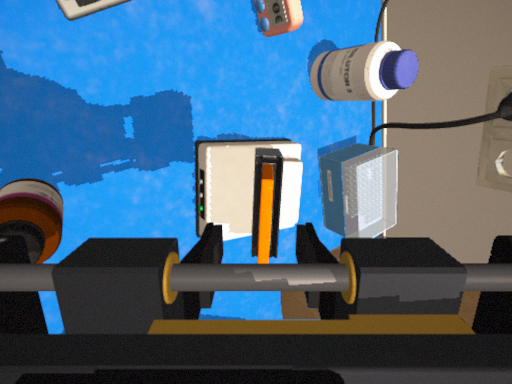

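The wrist view shows the cassette edge-on, from (267,163) to (262,262), between the fingers, with its near half hidden by the gripper bar.

```bash
python3 - <<'E'
from h import *
top=np.array([.591,-.070,.140]);F=frame(-13.4,30)
for n in("w1","scene0","top0"):
    X,h=cloud(np.load(f"pics/{n}.npz"));H,S,V=[h[...,i] for i in range(3)]
    Q=(X-top)@F*1000
    m=(H>4)&(H<20)&(S>150)&(V>80)&(abs(Q[...,0])<15)&(abs(Q[...,1])<60)&(abs(Q[...,2])<20)
    P=Q[m];print(n,len(P),np.percentile(P,[1,5,50,95,99],axis=0).tolist())
    T=P[P[:,2]>np.percentile(P[:,2],90)-4]
    for b in range(-50,60,20):
        B=T[abs(T[:,1]-b)<10]
        if len(B)>8:print(b,len(B),np.percentile(B[:,0],[3,50,97]),np.median(B[:,2]))
E
```

```text
w1 1020 [[-5.075119355173095, -27.568314330837143, -16.587332545188104], [-4.587378712779434, -23.301412441535966, -7.159900876501203], [-0.23850364176405914, 14.142809771065346, -1.4086853367586718], [4.3320547509140575, 47.099725634345845, -0.28212352360537596], [5.198539835520372, 47.49937000305874, 0.0801061665461548]]
-30 89 [-4.3409 -0.5382  4.0296] -1.2445764475660774
-10 240 [-4.9656 -0.4257  4.1977] -1.2308275034650054
10 248 [-4.9489 -0.4345  4.1405] -1.286741226614458
30 266 [-4.7224 -0.2327  4.4239] -1.437460641912394
50 112 [-4.5578 -0.4424  4.5211] -1.6849836943763314
scene0 264 [[-7.234907356761887, -41.52515566055838, -19.664416174218893], [-6.463820204682237, -37.178722169005226, -18.383659971727162], [-4.617721611833257, 4.207647581939868, -4.700238867835473], [1.889897861689833, 43.35744882164076, -0.36691150873327166], [3.2675716900369167, 46.00059163429992, 0.8615007643103301]]
-30 29 [-7.1565 -2.796   2.9171] -2.0858612449099745
-10 30 [-6.2583 -2.1459  1.8815] -2.0193629015808474
10 30 [-6.3601 -1.2218  3.0368] -1.7956975847166246
30 32 [-6.2084 -2.4384  2.5571] -2.2007255084197173
50 10 [-4.4213 -3.6262  2.8553] -2.4130424980774174
top0 198 [[-3.972836844576727, -41.34977616949369, -19.038259926644628], [-3.2080845931099, -38.50833812077164, -16.49927123986758], [2.7282630034753677, -1.3166768572530823, -2.5754096829555513], [4.57189713983903, 39.42627826925821, 0.880896978725673], [5.058239217197831, 42.430461145493375, 1.7397829277617551]]
-30 32 [-3.5714  0.53    4.3355] -1.514379362342801
-10 29 [-3.3573  1.1171  4.5442] -1.1370032197021882
10 30 [-3.4031  0.8956  4.041 ] -1.1248324881351222
30 28 [-3.3262  0.1868  3.347 ] -1.6728640382168292
```

```bash
python3 -m jog '[[0.012,0,0.003,-0.35,1.2,-0.45],[0.012,0,0.003,-0.35,1.2,-0.4],[0,0,0,0,0,0],[0,0,0,0,0,0]]' 0 30
cat > g.py <<'E'
from h import *;from bench import r
s=r.read_state();p,R=pose(s);print(s["time"],p,s["ft_force"],s["width"])
F=frame(-13.4,30);top=np.array([.591,-.070,.140])+F@[-.0003,.002,-.0013]
plan(p,R,top+float(sys.argv[1])*F[:,2],tool(F,R))
E
python3 g.py -.035
```

```text
time: 2.15
ee_pos: [0.5564, -0.0678, 0.201]
eef_rot: [0.307, -0.396, 0.683, -0.531]
ft_force: [0.1, 1.5, -0.8]
width: 0.0437
2.15 [ 0.5564 -0.0678  0.201 ] [ 0.0857  1.4623 -0.8401] 0.04372000677215207
rel shift mm [ -8.485  106.1266  -0.9526] rv [ 0.21   -0.7825  0.3439] -> N 3 row [np.float64(-0.0028), np.float64(0.0354), np.float64(-0.0003), np.float64(0.07), np.float64(-0.26), np.float64(0.11)]
```

```bash
python3 -m jog '[[-0.004,0.02,0,0.1,-0.4,0.2],[-0.004,0.02,0,0.1,-0.4,0.14],[0,0.015,0,0,0,0],[0,0,0,0,0,0],[0,0,0,0,0,0]]'
python3 g.py -.035
```

```text
time: 2.57
ee_pos: [0.5865, -0.0736, 0.153]
eef_rot: [0.307, -0.394, 0.683, -0.533]
ft_force: [0.1, -0.1, 1.4]
width: 0.0438
2.5667 [ 0.5865 -0.0736  0.153 ] [ 0.0884 -0.0951  1.4144] 0.04376556703560055
rel shift mm [-6.7068 49.2979 -3.9088] rv [-0.0804 -0.601   0.2374] -> N 2 row [np.float64(-0.0033), np.float64(0.0247), np.float64(-0.0019), np.float64(-0.04), np.float64(-0.3), np.float64(0.12)]
```

```bash
python3 -m jog '[[-0.006,0.006,-0.004,0,-0.5,0.2],[0,0,0,0,0,0],[0,0,0,0,0,0]]'
python3 g.py -.035
```

```text
time: 2.82
ee_pos: [0.5872, -0.0695, 0.1474]
eef_rot: [0.308, -0.393, 0.681, -0.535]
ft_force: [-0.3, -0.0, 0.3]
width: 0.0435
2.8167 [ 0.5872 -0.0695  0.1474] [-0.3368 -0.0038  0.3122] 0.043541956001147186
rel shift mm [-2.5392 44.5942 -0.7952] rv [-0.0916 -0.2729  0.1333] -> N 2 row [np.float64(-0.0013), np.float64(0.0223), np.float64(-0.0004), np.float64(-0.05), np.float64(-0.14), np.float64(0.07)]
```

```bash
python3 -m jog '[[-0.002,0.012,-0.0005,0,-0.2,0.1],[0,0.012,0,0,0,0],[0,0.012,0,0,0,0],[0,0.008,0,0,0,0],[0,0,0,0,0,0],[0,0,0,0,0,0]]'
python3 g.py -.035
```

```text
time: 3.32
ee_pos: [0.6107, -0.0766, 0.1147]
eef_rot: [0.307, -0.389, 0.684, -0.535]
ft_force: [0.5, -0.5, 0.1]
width: 0.0436
3.3167 [ 0.6107 -0.0766  0.1147] [ 0.5247 -0.5344  0.0865] 0.043563927440876365
rel shift mm [-3.8312  3.9953 -5.675 ] rv [-0.5208 -0.2362  0.3434] -> N 1 row [np.float64(-0.0038), np.float64(0.004), np.float64(-0.0057), np.float64(-0.52), np.float64(-0.24), np.float64(0.34)]
```

```bash
python3 -m jog '[[-0.0038,0.004,-0.0057,-0.5,-0.24,0.34],[0,0,0,0,0,0],[0,0,0,0,0,0]]'
python3 g.py -.035
```

```text
time: 3.57
ee_pos: [0.6089, -0.0724, 0.1103]
eef_rot: [0.309, -0.392, 0.68, -0.537]
ft_force: [-0.7, -0.7, -0.0]
width: 0.0435
3.5667 [ 0.6089 -0.0724  0.1103] [-0.6563 -0.6534 -0.0205] 0.043519309989774706
rel shift mm [-0.2352  1.6381 -1.0097] rv [-0.1196  0.003   0.0406] -> N 1 row [np.float64(-0.0002), np.float64(0.0016), np.float64(-0.001), np.float64(-0.12), np.float64(0.0), np.float64(0.04)]
```

Aligned; close the gripper.

```bash
python3 -m jog '[[0,0.0005,-0.001,-0.1,0,0],[0,0,0,0,0,0],[0,0,0,0,0,0],[0,0,0,0,0,0],[0,0,0,0,0,0],[0,0,0,0,0,0]]' -1 45
python3 g.py -.035
```

```text
time: 4.07
ee_pos: [0.6083, -0.0724, 0.1107]
eef_rot: [0.31, -0.392, 0.68, -0.537]
ft_force: [0.3, 0.4, 0.0]
width: 0.0116
4.0667 [ 0.6083 -0.0724  0.1107] [0.3428 0.357  0.0371] 0.011638986900202162
rel shift mm [-0.37    2.2001 -0.6839] rv [-0.1015  0.0115  0.0763] -> N 1 row [np.float64(-0.0004), np.float64(0.0022), np.float64(-0.0007), np.float64(-0.1), np.float64(0.01), np.float64(0.08)]
```

```bash
python3 -m jog '[[0,0,0,0,0,0],[0,0,0,0,0,0],[0,-0.003,0,0,0,0],[0,-0.006,0,0,0,0],[0,-0.008,0,0,0,0],[0,-0.008,0,0,0,0],[0,0,0,0,0,0]]'
python3 g.py .033
```

```text
time: 4.65
ee_pos: [0.597, -0.0691, 0.1344]
eef_rot: [0.308, -0.391, 0.68, -0.538]
ft_force: [-0.4, 0.6, -0.8]
width: 0.0098
4.65 [ 0.597  -0.0691  0.1344] [-0.3729  0.6431 -0.7572] 0.00975317593141959
rel shift mm [  0.1992 -39.3888  -2.2179] rv [-0.2456 -0.0249 -0.0434] -> N 2 row [np.float64(0.0001), np.float64(-0.0197), np.float64(-0.0011), np.float64(-0.12), np.float64(-0.01), np.float64(-0.02)]
```

```bash
python3 -m jog '[[0,-0.010,-0.001,-0.1,0,0],[0,-0.012,0,0,0,0],[0,-0.014,0,0,0,0],[0,-0.016,0,0,0,0],[0,-0.02,0,0,0,0],[0,-0.02,0,0,0,0],[0,0,0,0,0,0],[0,0,0,0,0,0]]'
python3 g.py .06
python3 - <<'E'
from h import *;from bench import r
c=r.camera("scene");np.savez("pics/s2.npz",**c);cv2.imwrite("pics/s2.png",cv2.resize(c["image"][100:292,150:406,::-1],(768,576),interpolation=2))
E
```

```text
time: 5.32
ee_pos: [0.5482, -0.0579, 0.214]
eef_rot: [0.31, -0.393, 0.679, -0.537]
ft_force: [0.4, 0.1, -1.8]
width: 0.0094
5.3167 [ 0.5482 -0.0579  0.214 ] [ 0.4211  0.1069 -1.8365] 0.009431982140740602
rel shift mm [-0.1545 27.5881  1.2162] rv [ 0.0358 -0.0452 -0.0656] -> N 1 row [np.float64(-0.0002), np.float64(0.0276), np.float64(0.0012), np.float64(0.04), np.float64(-0.05), np.float64(-0.07)]
```

View pics/s2.png

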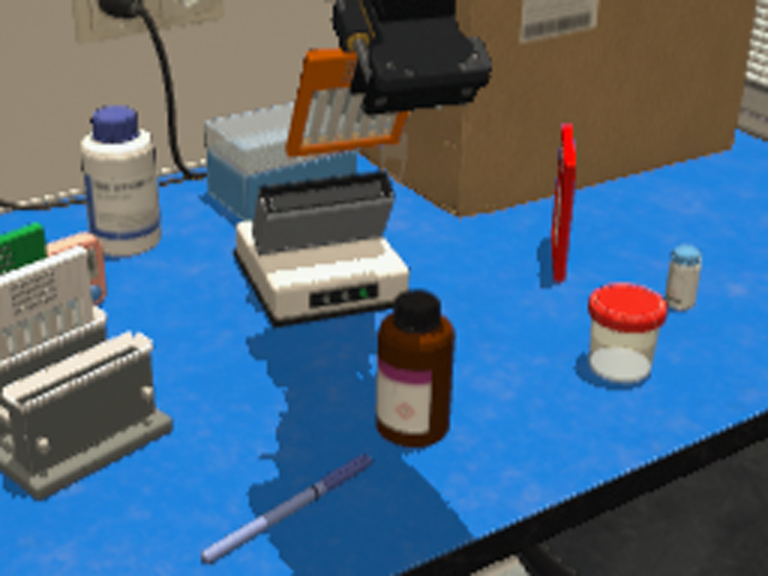

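The orange cassette is out of the dock and held (crop px 350,100), and the rack and bottle are undisturbed. Next I move it upright over the empty rack slot.

```bash
cat > k.py <<'E'
from h import *;from bench import r
# usage: k.py x y z [yaw] : upright tool at TCP
a=list(map(float,sys.argv[1:]));s=r.read_state();p,R=pose(s);print(s["time"],p,s["ft_force"],s["width"])
F=frame(a[3] if len(a)>3 else 13.3,0);print('err in slot frame mm',F.T@(np.array(a[:3])-p)*1000)
plan(p,R,np.array(a[:3]),tool(F,R))
E
python3 k.py .516 .178 .22
```

```text
5.3667 [ 0.5484 -0.0578  0.2139] [-0.2419  0.6553 -0.9026] 0.009666779076398622
err in slot frame mm [ 22.7169 236.8925   6.1046]
rel shift mm [-221.8721  -47.9648  -71.7183] rv [-29.4337 -26.0946   6.8854] -> N 7 row [np.float64(-0.0337), np.float64(-0.0032), np.float64(-0.0052), np.float64(-4.2), np.float64(-3.73), np.float64(0.98)]
```

```bash
python3 -m jog '[[-0.0236,-0.0026,-0.0036,-2.94,-2.61,0.69],[-0.0236,-0.0026,-0.0036,-2.94,-2.61,0.69],[-0.0236,-0.0026,-0.0036,-2.94,-2.61,0.69],[-0.0236,-0.0026,-0.0036,-2.94,-2.61,0.69],[-0.0236,-0.0026,-0.0036,-2.94,-2.61,0.69],[-0.0236,-0.0024,-0.0036,-2.94,-2.61,0.69],[-0.0236,-0.0024,-0.0036,-2.94,-2.61,0.69],[-0.0236,-0.0024,-0.0036,-2.94,-2.61,0.69],[0,0,0,0,0,0],[0,0,0,0,0,0]]'
python3 k.py .516 .178 .22
```

```text
time: 6.2
ee_pos: [0.5259, 0.1358, 0.2066]
eef_rot: [-0.519, 0.442, -0.481, 0.552]
ft_force: [0.1, -1.0, -1.6]
width: 0.01
6.2 [0.5259 0.1358 0.2066] [ 0.1457 -1.0164 -1.625 ] 0.01001299509604534
err in slot frame mm [ 0.0917 43.3725 13.391 ]
rel shift mm [-43.0579 -14.1408  -2.5604] rv [-4.0412 -4.8     0.8777] -> N 2 row [np.float64(-0.0216), np.float64(-0.007), np.float64(-0.001), np.float64(-2.02), np.float64(-2.4), np.float64(0.44)]
```

```bash
python3 -m jog '[[-0.0215,-0.005,-0.001,-2.02,-2.4,0.44],[-0.0215,-0.005,-0.001,-2.02,-2.4,0.44],[0,0,0,0,0,0],[0,0,0,0,0,0]]'
python3 k.py .516 .178 .21
python3 - <<'E'
from h import *;from bench import r
c=r.camera("wrist");np.savez("pics/w2.npz",**c);cv2.imwrite("pics/w2.png",c["image"][:,:,::-1])
E
```

```text
time: 6.53
ee_pos: [0.5166, 0.1752, 0.2115]
eef_rot: [0.555, -0.441, 0.439, -0.552]
ft_force: [-0.4, -0.3, -1.3]
width: 0.0099
6.5333 [0.5166 0.1752 0.2115] [-0.3713 -0.2892 -1.2718] 0.009874010205585574
err in slot frame mm [ 0.037   2.8953 -1.5359]
rel shift mm [-2.8964  1.5339  0.0333] rv [ 0.2978 -0.2314  0.0349] -> N 1 row [np.float64(-0.0029), np.float64(0.0015), np.float64(0.0), np.float64(0.3), np.float64(-0.23), np.float64(0.03)]
```

View pics/w2.png

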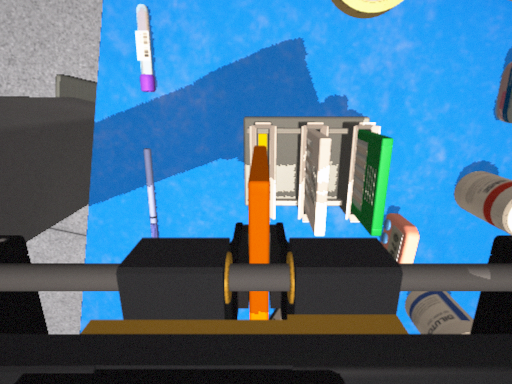

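The wrist view shows the orange cassette at (260,148)–(260,225), lined up over the near slot with the yellow strip at (262,140). White is at (318,180) and green at (375,180). Next I measure all of them in the slot frame.

```bash
cat > m.py <<'E'
from h import *
c=np.load(sys.argv[1]);X,h=cloud(c);H,S,V=[h[...,i] for i in range(3)]
tcp=np.array(list(map(float,sys.argv[2:5])));F=frame(13.3,0)
Q=(X-tcp)@F*1000;Q[...,2]+=tcp[2]*1000   # slot-frame xy rel TCP, z world mm
def rep(n,m,lo=5):
    P=Q[m];P=P[~np.isnan(P).any(1)]
    if len(P)<lo:print(n,len(P));return
    print(n,len(P),'x',np.percentile(P[:,0],[2,50,98]),'y',np.percentile(P[:,1],[1,50,99]),'z',np.percentile(P[:,2],[2,50,98]))
    return P
or_=(H>4)&(H<20)&(S>150)&(V>80)
P=rep('orange',or_&(abs(Q[...,0])<25)&(Q[...,2]>90))
if P is not None:
  for a,b in((240,215),(215,190),(190,165),(165,120)):rep(f'  orange z{a}-{b}',or_&(abs(Q[...,0])<25)&(Q[...,2]<a)&(Q[...,2]>b))
g=(H>50)&(H<85)&(S>120)
P=rep('green top',g&(abs(Q[...,2]-122)<5))
if P is not None:print('  slope',np.degrees(np.arctan(np.polyfit(P[:,1],P[:,0],1)[0])))
w=(S<80)&(Q[...,0]>-30)&(Q[...,0]<140)&(abs(Q[...,1])<70)
P=rep('spare top',w&(abs(Q[...,2]-122)<4))
if P is not None:print('  slope',np.degrees(np.arctan(np.polyfit(P[:,1],P[:,0],1)[0])))
L=w&(abs(Q[...,2]-69)<4)
rep('lips',L)
P=Q[L];P=P[(P[:,1]<38)]
hh,e=np.histogram(P[:,0],bins=np.arange(-30,140,2));print([(int(a),int(n)) for a,n in zip(e,hh) if n>4])
rep('yellow',(H>22)&(H<35)&(S>100)&(abs(Q[...,0])<15)&(Q[...,2]<40))
E
python3 m.py pics/w2.npz .5166 .1752 .2115
```

```text
orange 5820 x [-22.7506   1.0665  23.2738] y [-23.9817  24.6911  45.6357] z [180.6318 300.9556 312.9712]
  orange z240-215 235 x [-3.3219  1.547   6.1141] y [ 6.952  45.4487 45.8461] z [215.784  229.7329 239.6016]
  orange z215-190 140 x [-3.2364  0.9315  5.6118] y [23.3787 45.4583 45.7623] z [190.7033 203.3122 214.371 ]
  orange z190-165 91 x [-3.129   1.3485  5.3999] y [44.4623 45.4078 45.6246] z [165.1431 177.6343 188.2876]
  orange z165-120 62 x [-3.1488  1.2869  5.1214] y [44.4687 45.3177 45.5957] z [140.8625 151.3552 164.5608]
green top 1254 x [101.7555 105.9342 111.4756] y [-39.0455   8.1449  48.4931] z [117.8492 122.2289 123.7458]
  slope 0.17038944648230206
spare top 1200 x [50.0032 54.621  59.8938] y [-39.1827   8.1346  48.8004] z [118.6298 122.3215 123.7265]
  slope 0.06256920811697043
lips 2175 x [ -9.8644  45.6325 115.9153] y [-47.3398  20.4055  57.9171] z [65.1687 68.8349 71.8862]
[(-12, 28), (-10, 38), (-8, 14), (10, 56), (12, 150), (14, 148), (16, 39), (40, 60), (42, 133), (44, 115), (46, 49), (48, 19), (50, 38), (52, 61), (92, 80), (94, 123), (96, 82), (98, 23), (100, 11), (102, 53), (104, 134), (106, 5)]
yellow 105 x [-1.564   3.2535  9.1123] y [26.5035 33.8901 40.0386] z [11.626  13.0244 14.8277]
```

```bash
python3 -m jog '[[-0.003,0.008,0.0012,0.3,-0.23,0],[0,0.012,0,0,0,0],[0,0.012,0,0,0,0],[0,0.008,0,0,0,0],[0,0,0,0,0,0],[0,0,0,0,0,0]]'
python3 k.py .5171 .1783 .145
```

```text
time: 7.08
ee_pos: [0.5169, 0.1729, 0.1646]
eef_rot: [0.554, -0.44, 0.442, -0.552]
ft_force: [-0.1, 0.5, 0.0]
width: 0.0096
7.0833 [0.5169 0.1729 0.1646] [-0.1212  0.4613  0.049 ] 0.009599597430544797
err in slot frame mm [  1.4288   5.1598 -19.611 ]
rel shift mm [-5.2622 19.5872  1.3813] rv [-0.0203 -0.4464  0.2673] -> N 1 row [np.float64(-0.0053), np.float64(0.0196), np.float64(0.0014), np.float64(-0.02), np.float64(-0.45), np.float64(0.27)]
```

```bash
python3 -m jog '[[-0.0055,0.008,0.0014,0,-0.45,0.27],[0,0,0,0,0,0],[-0.001,0.004,0,0,0,0],[0,0,0,0,0,0],[0,0,0,0,0,0]]'
python3 k.py .5171 .1784 .140
```

```text
time: 7.5
ee_pos: [0.5172, 0.1804, 0.1518]
eef_rot: [-0.554, 0.438, -0.439, 0.555]
ft_force: [0.2, 0.6, -0.3]
width: 0.0093
7.5 [0.5172 0.1804 0.1518] [ 0.1556  0.6185 -0.2752] 0.00933708201120903
err in slot frame mm [ -0.5796  -1.8826 -11.7696]
rel shift mm [ 1.8911 11.7674 -0.5959] rv [-0.0737  0.0348 -0.0429] -> N 1 row [np.float64(0.0019), np.float64(0.0118), np.float64(-0.0006), np.float64(-0.07), np.float64(0.03), np.float64(-0.04)]
```

```bash
python3 -m jog '[[0.002,0.002,-0.0006,0,0,0],[0,0.004,0,0,0,0],[0,0.004,0,0,0,0],[0,0.002,0,0,0,0],[0,0,0,0,0,0]]'
python3 k.py .5171 .1784 .125
```

```text
time: 7.92
ee_pos: [0.5176, 0.1781, 0.1392]
eef_rot: [-0.554, 0.438, -0.439, 0.555]
ft_force: [0.3, 0.4, -1.2]
width: 0.0096
7.9167 [0.5176 0.1781 0.1392] [ 0.2508  0.3913 -1.2438] 0.009645801266342392
err in slot frame mm [ -0.3917   0.3504 -14.1712]
rel shift mm [-0.3422 14.1703 -0.4283] rv [-0.1485  0.0219 -0.0337] -> N 1 row [np.float64(-0.0003), np.float64(0.0142), np.float64(-0.0004), np.float64(-0.15), np.float64(0.02), np.float64(-0.03)]
```

Now the bottom edge is just about at the top of the straight walls; continue slowly.

```bash
python3 -m jog '[[0,0.004,-0.0003,-0.1,0,0],[0,0.004,0,0,0,0],[0,0.004,0,0,0,0],[0,0.002,0,0,0,0],[0,0,0,0,0,0]]'
python3 k.py .5171 .1784 .11
```

```text
time: 8.33
ee_pos: [0.5172, 0.1782, 0.1235]
eef_rot: [-0.554, 0.439, -0.439, 0.555]
ft_force: [1.3, -0.2, -0.3]
width: 0.0095
8.3333 [0.5172 0.1782 0.1235] [ 1.2653 -0.2028 -0.2844] 0.009498375794704828
err in slot frame mm [ -0.0421   0.2466 -13.4941]
rel shift mm [-0.2353 13.4943 -0.049 ] rv [-0.0294  0.0231 -0.0478] -> N 1 row [np.float64(-0.0002), np.float64(0.0135), np.float64(-0.0), np.float64(-0.03), np.float64(0.02), np.float64(-0.05)]
```

```bash
python3 -m jog '[[0,0.004,0,0,0,0],[0,0.005,0,0,0,0],[0,0.005,0,0,0,0],[0,0.003,0,0,0,0],[0,0,0,0,0,0]]'
python3 k.py .5171 .1784 .09
```

```text
time: 8.75
ee_pos: [0.5173, 0.1782, 0.1046]
eef_rot: [-0.554, 0.439, -0.439, 0.555]
ft_force: [0.3, 0.8, -0.2]
width: 0.01
8.75 [0.5173 0.1782 0.1046] [ 0.3275  0.7899 -0.1887] 0.00996707421078344
err in slot frame mm [ -0.1903   0.2526 -14.6427]
rel shift mm [-0.2404 14.6428 -0.2021] rv [-0.0463  0.0228 -0.0479] -> N 1 row [np.float64(-0.0002), np.float64(0.0146), np.float64(-0.0002), np.float64(-0.05), np.float64(0.02), np.float64(-0.05)]
```

```bash
python3 -m jog '[[0,0.004,0,0,0,0],[0,0.004,0,0,0,0],[0,0.003,0,0,0,0],[0,0.001,0,0,0,0],[0,0,0,0,0,0]]'; python3 -m jog '[[0,0.002,0,0,0,0],[0,0.001,0,0,0,0],[0,0,0,0,0,0]]'; python3 -m jog '[[0,0.002,0,0,0,0],[0,0.001,0,0,0,0],[0,0.001,0,0,0,0]]'
```

```text
time: 9.17
ee_pos: [0.5175, 0.1783, 0.0913]
eef_rot: [-0.554, 0.439, -0.439, 0.555]
ft_force: [0.9, 0.3, -0.2]
width: 0.0097
time: 9.42
ee_pos: [0.5187, 0.1786, 0.0897]
eef_rot: [-0.554, 0.438, -0.439, 0.556]
ft_force: [-0.8, 0.3, -1.1]
width: 0.0094
time: 9.67
ee_pos: [0.5201, 0.179, 0.0893]
eef_rot: [-0.553, 0.437, -0.441, 0.556]
ft_force: [-6.2, -2.9, 12.8]
width: 0.0095
```

```bash
python3 -m jog '[[0,-0.0005,-0.0015,0,0,0],[0,0,0,0,0,0],[0,0,0,0,0,0]]'; python3 -m jog '[[0,0,0,0,0,0],[0,0,0,0,0,0],[0,0,0,0,0,0],[0,0,0,0,0,0]]' -0.25
python3 k.py .5171 .1784 .16
```

```text
time: 9.92
ee_pos: [0.5184, 0.1787, 0.0899]
eef_rot: [-0.553, 0.437, -0.441, 0.556]
ft_force: [-0.2, -0.1, -1.6]
width: 0.0097
time: 10.25
ee_pos: [0.5185, 0.1786, 0.0895]
eef_rot: [-0.553, 0.437, -0.441, 0.556]
ft_force: [0.8, 0.1, -0.3]
width: 0.028
10.25 [0.5185 0.1786 0.0895] [ 0.7708  0.1335 -0.2626] 0.028024990379162135
err in slot frame mm [-1.4324  0.1566 70.4721]
rel shift mm [ -0.0516 -70.48    -0.983 ] rv [-0.3654 -0.0288  0.0849] -> N 2 row [np.float64(-0.0), np.float64(-0.0352), np.float64(-0.0005), np.float64(-0.18), np.float64(-0.01), np.float64(0.04)]
```

```bash
python3 -m jog '[[0,-0.01,0,0,0,0],[0,-0.02,-0.0005,-0.2,0,0],[0,-0.02,0,0,0,0],[0,-0.02,0,0,0,0],[0,0,0,0,0,0],[0,0,0,0,0,0]]'
python3 k.py .6183 .2023 .17
python3 - <<'E'
from h import *;from bench import r
s=r.read_state();p,_=pose(s);c=r.camera("wrist");np.savez("pics/w3.npz",**c);cv2.imwrite("pics/w3.png",c["image"][:,:,::-1])
X,h=cloud(c);H,S,V=[h[...,i] for i in range(3)];Q=(X-[.5171,.1784,0])@frame(13.3,0)*1000
m=(H>4)&(H<20)&(S>150)&(V>80)&(abs(Q[...,0])<25)&(Q[...,2]<140)&(Q[...,2]>60)
print(p,m.sum(),np.percentile(Q[m],[2,25,50,75,95,99],axis=0))
E
```

```text
time: 10.75
ee_pos: [0.5171, 0.1789, 0.165]
eef_rot: [-0.554, 0.438, -0.439, 0.555]
ft_force: [0.1, -0.5, -1.0]
width: 0.0328
10.75 [0.5171 0.1789 0.165 ] [ 0.1278 -0.4516 -0.9802] 0.032794095737084535
err in slot frame mm [103.8523  -0.5142   5.0468]
rel shift mm [  0.5766  -4.8746 103.8602] rv [-0.0948  0.033   0.0309] -> N 3 row [np.float64(0.0002), np.float64(-0.0016), np.float64(0.0346), np.float64(-0.03), np.float64(0.01), np.float64(0.01)]
[0.5171 0.1789 0.165 ] 1229 [[ -2.6465 -13.917   70.1176]
 [ -0.5248   3.8514 121.7067]
 [  2.279   21.4912 122.3186]
 [  4.5194  36.9736 122.8401]
 [  6.6075  45.2799 123.5169]
 [  6.9077  45.4095 124.0364]]
```

Orange sits with its top at 122.3 mm, the same as the home cassettes, so it is fully home. On to green.

```bash
python3 -m jog '[[0,-0.002,0.02,0,0,0],[0,-0.002,0.025,0,0,0],[0,-0.002,0.025,0,0,0],[0,0,0.02,0,0,0],[0,0,0.008,0,0,0],[0,0,0,0,0,0],[0,0,0,0,0,0]]'
python3 k.py .6183 .2023 .17
python3 - <<'E'
from h import *;from bench import r
s=r.read_state();p,_=pose(s);c=r.camera("wrist");np.savez("pics/w4.npz",**c)
X,h=cloud(c);H,S,V=[h[...,i] for i in range(3)];Q=(X-[p[0],p[1],0])@frame(13.3,0)*1000
m=(H>50)&(H<85)&(S>120)&(abs(Q[...,2]-122)<5)&(abs(Q[...,0])<25)
print(m.sum(),np.percentile(Q[m],[2,25,50,75,98,99.5],axis=0))
E
```

```text
time: 11.38
ee_pos: [0.6146, 0.2014, 0.1669]
eef_rot: [0.556, -0.439, 0.439, -0.553]
ft_force: [-0.4, 0.1, -0.1]
width: 0.0326
11.3833 [0.6146 0.2014 0.1669] [-0.4267  0.075  -0.1335] 0.03256366173269517
err in slot frame mm [3.8266 0.0623 3.0542]
rel shift mm [-0.0501 -3.0695  3.8146] rv [0.2264 0.0304 0.1904] -> N 1 row [np.float64(-0.0001), np.float64(-0.0031), np.float64(0.0038), np.float64(0.23), np.float64(0.03), np.float64(0.19)]
1413 [[  1.923  -39.3658 120.7826]
 [  4.0134 -16.2585 122.0658]
 [  6.1723   7.2816 122.5399]
 [  8.3944  27.8832 122.9437]
 [ 10.5192  45.6676 123.7833]
 [ 10.6879  46.3552 124.0714]]
```

```bash
python3 -m jog '[[-0.0005,0.005,0.0048,0.2,0,0.2],[0,0.01,0,0,0,0],[0,0.01,0,0,0,0],[0,0,0,0,0,0],[0,0,0,0,0,0]]'
python3 k.py .6192 .2031 .089
```

```text
time: 11.85
ee_pos: [0.6169, 0.2018, 0.1388]
eef_rot: [0.556, -0.438, 0.438, -0.554]
ft_force: [-0.7, 0.7, 0.5]
width: 0.0326
11.85 [0.6169 0.2018 0.1388] [-0.6959  0.7166  0.4752] 0.03257611918609124
err in slot frame mm [  2.5735   0.6851 -49.8114]
rel shift mm [-0.7458 49.8064  2.6509] rv [0.0881 0.0691 0.0735] -> N 2 row [np.float64(-0.0004), np.float64(0.0249), np.float64(0.0013), np.float64(0.04), np.float64(0.03), np.float64(0.04)]
```

```bash
python3 -m jog '[[-0.0005,0.006,0.0025,0,0,0],[0,0.01,0,0,0,0],[0,0.012,0,0,0,0],[0,0.012,0,0,0,0],[0,0.005,0,0,0,0],[0,0,0,0,0,0],[0,0,0,0,0,0]]'
python3 k.py .6192 .2031 .089
```

```text
time: 12.43
ee_pos: [0.6184, 0.2025, 0.0878]
eef_rot: [0.556, -0.439, 0.438, -0.554]
ft_force: [0.0, -0.5, -0.0]
width: 0.033
12.4333 [0.6184 0.2025 0.0878] [ 0.0156 -0.4582 -0.0069] 0.03295764690158761
err in slot frame mm [0.9001 0.4548 1.238 ]
rel shift mm [-0.4514 -1.2417  0.8967] rv [0.1865 0.0808 0.096 ] -> N 1 row [np.float64(-0.0005), np.float64(-0.0012), np.float64(0.0009), np.float64(0.19), np.float64(0.08), np.float64(0.1)]
```

```bash
python3 -m jog '[[-0.0004,-0.001,0.0006,0.1,0,0],[0,0,0,0,0,0],[0,0,0,0,0,0],[0,0,0,0,0,0],[0,0,0,0,0,0],[0,0,0,0,0,0]]' -1 45
python3 -m jog '[[0,-0.003,0,0,0,0],[0,-0.006,0,0,0,0],[0,-0.008,0,0,0,0],[0,-0.010,0,0,0,0],[0,-0.012,0,0,0,0],[0,-0.015,0,0,0,0],[0,0,0,0,0,0]]'
python3 k.py .6185 .2027 .22
```

```text
time: 12.93
ee_pos: [0.6198, 0.2035, 0.0905]
eef_rot: [0.555, -0.438, 0.439, -0.555]
ft_force: [0.3, 0.3, -1.7]
width: 0.0095
time: 13.52
ee_pos: [0.6201, 0.2038, 0.151]
eef_rot: [-0.554, 0.438, -0.439, 0.555]
ft_force: [-0.0, 0.5, -1.1]
width: 0.0098
13.5167 [0.6201 0.2038 0.151 ] [-0.0361  0.4866 -1.0868] 0.009783425438486043
err in slot frame mm [-1.8439 -0.7216 69.0238]
rel shift mm [  0.7869 -69.0276  -1.6651] rv [-0.1492  0.0731  0.0561] -> N 2 row [np.float64(0.0004), np.float64(-0.0345), np.float64(-0.0009), np.float64(-0.07), np.float64(0.04), np.float64(0.03)]
```

```bash
python3 -m jog '[[0,-0.015,-0.0015,-0.1,0,0],[0,-0.02,0,0,0,0],[0,-0.02,0,0,0,0],[0,-0.02,0,0,0,0],[0,-0.01,0,0,0,0],[0,0,0,0,0,0],[0,0,0,0,0,0]]'
python3 - <<'E'
from h import *;from bench import r
s=r.read_state();p,R=pose(s);print(p,s["ft_force"])
F=frame(-13.4,30);top=np.array([.591,-.070,.140])+F@[-.0003,.002,-.0013]
O=top-.11*F[:,2];print("slot origin",O)
t=O+(.0785+.125)*F[:,2];print(t);plan(p,R,t,tool(F,R),lin=.03,ang=5)
E
```

```text
time: 14.1
ee_pos: [0.6176, 0.2036, 0.241]
eef_rot: [-0.555, 0.437, -0.439, 0.555]
ft_force: [-0.5, -0.3, -2.0]
width: 0.0098
[0.6176 0.2036 0.241 ] [-0.4729 -0.2532 -2.0099]
slot origin [ 0.6453 -0.0809  0.0435]
[ 0.5464 -0.0573  0.2197]
rel shift mm [ 237.2574   21.4892 -129.8945] rv [29.3468 26.2102 -6.9531] -> N 10 row [np.float64(0.026), np.float64(0.0008), np.float64(-0.0083), np.float64(2.93), np.float64(2.62), np.float64(-0.7)]
```

```bash
python3 -m jog '[[0.026,0,-0.0083,2.93,2.62,-0.7],[0.026,0,-0.0083,2.93,2.62,-0.7],[0.026,0,-0.0083,2.93,2.62,-0.7],[0.026,0,-0.0083,2.93,2.62,-0.7],[0.026,0,-0.0083,2.93,2.62,-0.7],[0.026,0,-0.0083,2.93,2.62,-0.7],[0.026,0,-0.0083,2.93,2.62,-0.7],[0.026,0,-0.0083,2.93,2.62,-0.7],[0.02,0,-0.006,2.2,2,-0.5],[0,0,0,0,0,0],[0,0,0,0,0,0]]'
cat > d.py <<'E'
from h import *;from bench import r
# d.py dist_of_bottom_above_floor dx dy (mm, slot frame)
a=list(map(float,sys.argv[1:]));s=r.read_state();p,R=pose(s);print(s["time"],p,s["ft_force"],s["width"])
F=frame(-13.4,30);t=np.array([.6453,-.0809,.0435])+F@(np.array([a[1],a[2],78.5+a[0]])/1000)
print('err slot mm',F.T@(t-p)*1000,'bottom height',((F.T@(p-np.array([.6453,-.0809,.0435])))[2]*1000-78.5));plan(p,R,t,tool(F,R))
E
python3 d.py 110 0 0
```

```text
time: 15.02
ee_pos: [0.5467, -0.0405, 0.2106]
eef_rot: [0.338, -0.407, 0.66, -0.534]
ft_force: [0.0, 0.5, -0.9]
width: 0.0096
15.0167 [ 0.5467 -0.0405  0.2106] [ 0.0076  0.455  -0.9281] 0.00962903126002435
err slot mm [  7.5903 -16.4262  -8.8315] bottom height 118.83146058702363
rel shift mm [16.7074  8.2582  7.6221] rv [ 3.8077  1.8542 -0.2336] -> N 1 row [np.float64(0.0167), np.float64(0.0083), np.float64(0.0076), np.float64(3.81), np.float64(1.85), np.float64(-0.23)]
```

```bash
python3 -m jog '[[0.0165,0.005,0.0076,3.8,1.85,-0.23],[0,0,0,0,0,0],[0,0,0,0,0,0]]'; python3 d.py 100 0 0
python3 - <<'E'
from h import *;from bench import r
s=r.read_state();p,_=pose(s);c=r.camera("wrist");np.savez("pics/w5.npz",**c);cv2.imwrite("pics/w5.png",c["image"][:,:,::-1])
F=frame(-13.4,30);X,h=cloud(c);H,S,V=[h[...,i] for i in range(3)];Q=(X-p)@F*1000
def pr(n,m):
    if m.sum()>5:print(n,m.sum(),np.percentile(Q[m],[1,25,50,75,99],axis=0).round(1).tolist())
g=(H>50)&(H<85)&(S>120)&(abs(Q[...,0])<25)&(abs(Q[...,1])<60)
for a,b in((40,20),(20,-20),(-20,-50),(-50,-90)):pr(f'green{a}',g&(Q[...,2]<a)&(Q[...,2]>b))
E
```

```text
time: 15.27
ee_pos: [0.5519, -0.0575, 0.2076]
eef_rot: [0.311, -0.393, 0.679, -0.537]
ft_force: [0.3, 1.0, -0.9]
width: 0.0096
15.2667 [ 0.5519 -0.0575  0.2076] [ 0.3464  1.0006 -0.9012] 0.009568463207187893
err slot mm [  1.3434  -1.1558 -11.7269] bottom height 111.72691880783347
rel shift mm [ 1.1757 11.7219  1.3699] rv [ 0.1372  0.0767 -0.0886] -> N 1 row [np.float64(0.0012), np.float64(0.0117), np.float64(0.0014), np.float64(0.14), np.float64(0.08), np.float64(-0.09)]
green40 2304 [[-4.2, -28.3, 22.4], [-1.8, 5.6, 31.7], [0.7, 20.9, 32.2], [2.9, 35.2, 32.6], [5.2, 45.9, 33.6]]
green20 260 [[-3.7, 10.5, -19.5], [-1.5, 45.6, -5.8], [0.6, 45.8, 4.4], [3.0, 45.9, 12.5], [8.5, 46.1, 19.7]]
green-20 113 [[-4.3, 45.3, -49.7], [-2.1, 45.7, -41.1], [-0.1, 45.8, -33.7], [2.5, 45.9, -26.4], [4.6, 46.1, -20.6]]
green-50 56 [[-4.0, 45.2, -73.6], [-1.9, 45.8, -64.9], [0.1, 45.9, -59.4], [2.6, 45.9, -54.4], [4.5, 46.1, -50.2]]
```

View pics/w5.png

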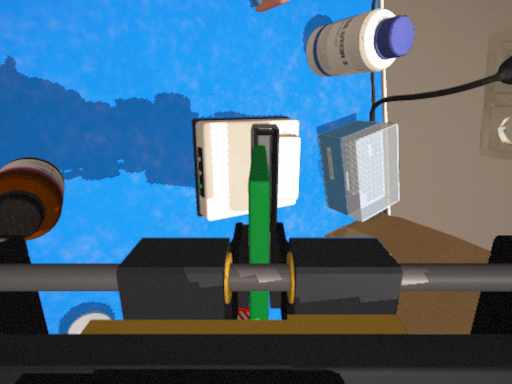

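The wrist view shows green over the dock slot, with the black mouth's far end at (265,128)–(265,150). Next I measure the mouth in the slot frame.

```bash
python3 - <<'E'
from h import *
p=np.array([.5519,-.0575,.2076]);F=frame(-13.4,30);c=np.load("pics/w5.npz")
X,h=cloud(c);V=h[...,2];Q=(X-p)@F*1000
m=(V<90)&(abs(Q[...,0])<30)&(abs(Q[...,1])<70)&(Q[...,2]<-100)&(Q[...,2]>-150)
P=Q[m];print(len(P),np.percentile(P,[1,10,50,90,99],axis=0).round(1).tolist())
T=P[P[:,2]>-136]
print(len(T),'x hist');hh,e=np.histogram(T[T[:,1]<44][:,0],bins=np.arange(-24,26,1.5));print([(round(a,1),int(n)) for a,n in zip(e,hh) if n])
hh,e=np.histogram(T[:,1],bins=np.arange(20,66,2));print([(int(a),int(n)) for a,n in zip(e,hh) if n])
D=Q[(V<110)&(abs(Q[...,0])<12)&(abs(Q[...,1]-48)<14)&(Q[...,2]<-125)]
for y in range(34,62,2):
    B=D[abs(D[:,1]-y)<1]
    if len(B)>2:print(y,len(B),np.percentile(B[:,2],[5,50,95]).round(1),np.percentile(B[:,0],[5,95]).round(1))
E
```

```text
909 [[-6.6, -46.3, -146.1], [-1.8, -32.6, -140.3], [14.1, 20.7, -135.8], [17.7, 50.7, -132.9], [18.7, 53.5, -132.0]]
478 x hist
[(np.float64(-7.5), 7), (np.float64(-6.0), 10), (np.float64(13.5), 35), (np.float64(15.0), 134), (np.float64(16.5), 118), (np.float64(18.0), 58)]
[(20, 7), (22, 10), (24, 6), (26, 7), (28, 9), (30, 8), (32, 8), (34, 10), (36, 10), (38, 12), (40, 15), (42, 12), (44, 13), (46, 11), (48, 24), (50, 45), (52, 23)]
36 8 [-178.8 -146.9 -133. ] [-7.3 11.6]
38 16 [-147.5 -137.3 -133.5] [-7.7 11.5]
40 17 [-168.2 -136.9 -133.2] [-7.7  1.6]
42 17 [-153.7 -137.1 -132.7] [-7.6 11.6]
44 17 [-149.9 -136.7 -132.1] [-7.6 11.6]
46 29 [-141.5 -139.6 -133.2] [-7.2 10.8]
48 39 [-140.  -137.6 -134.1] [-6.7 10.1]
50 41 [-136.9 -134.4 -132.7] [-6.6 10.9]
52 46 [-158.5 -133.9 -132.3] [-6.3 11.6]
54 63 [-183.7 -156.5 -137.9] [-6.1 10.3]
56 6 [-237.1 -234.3 -234. ] [ 5.4 11.3]
58 30 [-236.4 -230.6 -225.7] [-10.8   9.7]
```

```bash
python3 -m jog '[[0.0013,0.006,0.0034,0.14,0.08,-0.09],[0,0.008,0,0,0,0],[0,0.008,0,0,0,0],[0,0.006,0,0,0,0],[0,0,0,0,0,0],[0,0,0,0,0,0]]'; python3 d.py 65 2 0
```

```text
time: 15.82
ee_pos: [0.5713, -0.0555, 0.1838]
eef_rot: [0.313, -0.394, 0.675, -0.54]
ft_force: [-0.2, -0.8, -0.4]
width: 0.0097
15.8167 [ 0.5713 -0.0555  0.1838] [-0.1969 -0.7532 -0.4379] 0.009664791853141038
err slot mm [ -0.737   -7.556  -16.9551] bottom height 81.95505456985498
rel shift mm [ 7.7036 16.8908 -0.6827] rv [ 0.3981  0.4754 -0.5199] -> N 1 row [np.float64(0.0077), np.float64(0.0169), np.float64(-0.0007), np.float64(0.4), np.float64(0.48), np.float64(-0.52)]
```

```bash
python3 -m jog '[[0.0075,0.003,-0.0007,0.4,0.48,-0.5],[0,0,0,0,0,0],[0,0.003,0,0,0,0],[0,0.003,0,0,0,0],[0,0,0,0,0,0],[0,0,0,0,0,0]]'; python3 d.py 55 2 0
```

```text
time: 16.32
ee_pos: [0.5742, -0.0633, 0.176]
eef_rot: [0.31, -0.392, 0.68, -0.537]
ft_force: [0.6, -0.2, -1.8]
width: 0.0094
16.3167 [ 0.5742 -0.0633  0.176 ] [ 0.5866 -0.1991 -1.7668] 0.009435622950132248
err slot mm [ -0.847   -0.5988 -17.9053] bottom height 72.90533104359812
rel shift mm [ 0.6056 17.9043 -0.8647] rv [-0.0556  0.0338 -0.0233] -> N 1 row [np.float64(0.0006), np.float64(0.0179), np.float64(-0.0009), np.float64(-0.06), np.float64(0.03), np.float64(-0.02)]
```

```bash
python3 -m jog '[[0.0006,0.003,-0.0005,0,0,0],[0,0.003,0,0,0,0],[0,0.003,0,0,0,0],[0,0,0,0,0,0],[0,0,0,0,0,0]]'; python3 d.py 50 2 0
python3 - <<'E'
from h import *;from bench import r
s=r.read_state();p,_=pose(s);c=r.camera("wrist");np.savez("pics/w6.npz",**c)
cv2.imwrite("pics/w6.png",cv2.resize(c["image"][100:240,180:350,::-1],(0,0),fx=4,fy=4,interpolation=2))
F=frame(-13.4,30);X,h=cloud(c);H,S,V=[h[...,i] for i in range(3)];Q=(X-[.6453,-.0809,.0435])@F*1000
g=(H>50)&(H<85)&(S>120)&(abs(Q[...,0])<25)&(abs(Q[...,1])<60)&(Q[...,2]<150)
P=Q[g];print('green',g.sum(),np.percentile(P,[2,50,98],axis=0).round(1).tolist())
m=(V<90)&(abs(Q[...,0])<30)&(abs(Q[...,1])<70)&(Q[...,2]>46)&(Q[...,2]<61);P=Q[m]
for lo,hi in((48,51),(51,54),(54,57),(57,60)):
    B=P[(P[:,2]>lo)&(P[:,2]<hi)&(P[:,1]<44)];f=B[B[:,0]<0];b=B[B[:,0]>5]
    E=P[(P[:,2]>lo)&(P[:,2]<hi)&(P[:,1]>44)&(abs(P[:,0]-3)<5)]
    print(lo,len(f),len(b),'front inner',np.percentile(f[:,0],95) if len(f)>3 else None,'back inner',np.percentile(b[:,0],5) if len(b)>3 else None,'end',np.percentile(E[:,1],[10,50]) if len(E)>3 else None)
E
```

```text
time: 16.73
ee_pos: [0.5785, -0.0651, 0.1673]
eef_rot: [0.31, -0.392, 0.68, -0.537]
ft_force: [-0.2, 0.3, -0.7]
width: 0.0098
16.7333 [ 0.5785 -0.0651  0.1673] [-0.2362  0.2779 -0.6982] 0.00979860962636969
err slot mm [ -0.4122   0.0921 -13.0251] bottom height 63.025054813388465
rel shift mm [-0.0887 13.0246 -0.4274] rv [-0.0672  0.0398 -0.0163] -> N 1 row [np.float64(-0.0001), np.float64(0.013), np.float64(-0.0004), np.float64(-0.07), np.float64(0.04), np.float64(-0.02)]
green 405 [[-1.9, -19.4, 51.2], [3.6, 45.6, 117.4], [12.7, 45.9, 149.0]]
48 9 42 front inner -2.8079601459543957 back inner 10.804245608645644 end [48.2039 48.2175]
51 41 136 front inner -3.660934102099749 back inner 11.641111364329047 end [48.3033 49.261 ]
54 141 264 front inner -6.0170045415866875 back inner 13.433641477857005 end [50.3326 51.4449]
57 99 112 front inner -7.030348485213392 back inner 15.249641438628789 end [52.3236 53.1259]
```

View pics/w6.png

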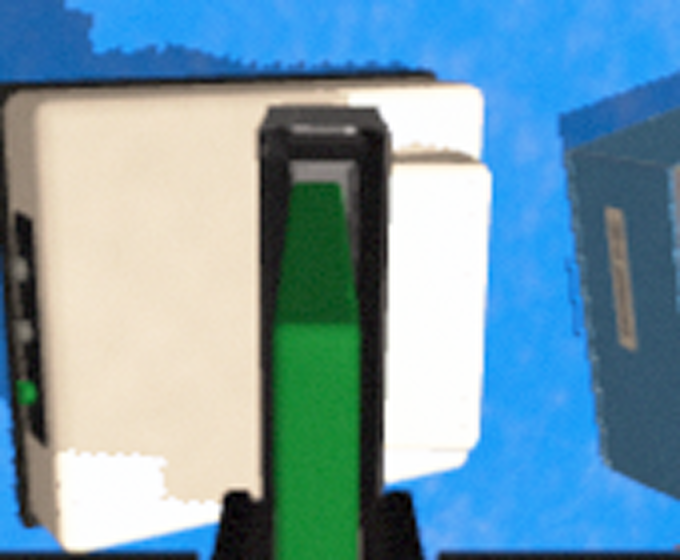

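The crop shows the cassette's lower end (290–345) inside the black mouth, with a slightly larger gap on the right. It needs a shift of about +1.2 mm in x; y is fine.

```bash
python3 -m jog '[[0,0.003,0.0012,0,0,0],[0,0.004,0,0,0,0],[0,0.004,0,0,0,0],[0,0.002,0,0,0,0],[0,0,0,0,0,0],[0,0,0,0,0,0]]'; python3 d.py 35 3.6 0.3
```

```text
time: 17.28
ee_pos: [0.5867, -0.067, 0.1554]
eef_rot: [0.31, -0.392, 0.68, -0.537]
ft_force: [-0.3, 1.0, -1.3]
width: 0.0095
17.2833 [ 0.5867 -0.067   0.1554] [-0.3447  0.973  -1.3228] 0.00947725759154697
err slot mm [ -0.1943   0.4078 -13.5093] bottom height 48.5093190975243
rel shift mm [-0.4017 13.5093 -0.2094] rv [-0.0647  0.023  -0.0263] -> N 1 row [np.float64(-0.0004), np.float64(0.0135), np.float64(-0.0002), np.float64(-0.06), np.float64(0.02), np.float64(-0.03)]
```

```bash
python3 -m jog '[[-0.0003,0.003,0,0,0,0],[0,0.004,0,0,0,0],[0,0.004,0,0,0,0],[0,0.002,0,0,0,0],[0,0,0,0,0,0]]'; python3 d.py 20 3.6 0.3
```

```text
time: 17.7
ee_pos: [0.5938, -0.0685, 0.143]
eef_rot: [0.31, -0.392, 0.68, -0.537]
ft_force: [-0.2, 0.0, -1.4]
width: 0.0094
17.7 [ 0.5938 -0.0685  0.143 ] [-0.2422  0.0138 -1.4442] 0.009413478607544669
err slot mm [ -0.2561   0.151  -14.1805] bottom height 34.180517736602624
rel shift mm [-0.1471 14.1802 -0.275 ] rv [-0.0769  0.0195 -0.0159] -> N 1 row [np.float64(-0.0001), np.float64(0.0142), np.float64(-0.0003), np.float64(-0.08), np.float64(0.02), np.float64(-0.02)]
```

```bash
python3 -m jog '[[0,0.004,0,0,0,0],[0,0.005,0,0,0,0],[0,0.005,0,0,0,0],[0,0.003,0,0,0,0],[0,0,0,0,0,0]]'; python3 d.py 5 3.6 0.3
```

```text
time: 18.12
ee_pos: [0.6029, -0.0707, 0.127]
eef_rot: [0.309, -0.392, 0.68, -0.537]
ft_force: [-0.8, 0.3, -1.2]
width: 0.0094
18.1167 [ 0.6029 -0.0707  0.127 ] [-0.8169  0.276  -1.1649] 0.009403664435342848
err slot mm [ -0.4108   0.2411 -10.653 ] bottom height 15.652971025708979
rel shift mm [-0.2389 10.6524 -0.4275] rv [-0.0902  0.006  -0.0121] -> N 1 row [np.float64(-0.0002), np.float64(0.0107), np.float64(-0.0004), np.float64(-0.09), np.float64(0.01), np.float64(-0.01)]
```

```bash
python3 -m jog '[[0,0.003,-0.0003,0,0,0],[0,0.004,0,0,0,0],[0,0.003,0,0,0,0],[0,0,0,0,0,0]]'; python3 -m jog '[[0,0.002,0,0,0,0],[0,0.001,0,0,0,0],[0,0,0,0,0,0]]'; python3 d.py 0 3.6 0.3
```

```text
time: 18.45
ee_pos: [0.6081, -0.072, 0.1176]
eef_rot: [0.309, -0.392, 0.68, -0.537]
ft_force: [-0.2, 0.8, -1.6]
width: 0.0098
time: 18.7
ee_pos: [0.6098, -0.0722, 0.1147]
eef_rot: [0.309, -0.392, 0.68, -0.537]
ft_force: [0.7, 0.5, -1.7]
width: 0.0095
18.7 [ 0.6098 -0.0722  0.1147] [ 0.7042  0.4875 -1.6915] 0.009457612560669763
err slot mm [-0.3283  0.0987 -1.4568] bottom height 1.45677563378608
rel shift mm [-0.0982  1.4562 -0.331 ] rv [-0.1073  0.0063 -0.0214] -> N 1 row [np.float64(-0.0001), np.float64(0.0015), np.float64(-0.0003), np.float64(-0.11), np.float64(0.01), np.float64(-0.02)]
```

```bash
python3 -m jog '[[0,0.002,0,0,0,0],[0,0.001,0,0,0,0],[0,0.001,0,0,0,0]]'; python3 -m jog '[[0,0.002,0,0,0,0],[0,0.001,0,0,0,0]]';python3 d.py 0 3.6 0.3
```

```text
time: 18.95
ee_pos: [0.6123, -0.0723, 0.1132]
eef_rot: [0.31, -0.391, 0.681, -0.537]
ft_force: [-30.2, 2.3, 33.5]
width: 0.0097
time: 19.12
ee_pos: [0.6127, -0.0725, 0.1131]
eef_rot: [0.311, -0.389, 0.682, -0.536]
ft_force: [-19.7, 3.1, 17.2]
width: 0.0099
19.1167 [ 0.6127 -0.0725  0.1131] [-19.7491   3.0882  17.211 ] 0.009887454817849965
err slot mm [-2.0711 -0.3274  1.3915] bottom height -1.3914865474985305
rel shift mm [ 0.3304 -1.396  -2.0676] rv [-0.1895  0.1875  0.4017] -> N 1 row [np.float64(0.0003), np.float64(-0.0014), np.float64(-0.0021), np.float64(-0.19), np.float64(0.19), np.float64(0.4)]
```

Floor contact is clear. Relax, release and back out along the slot axis.

```bash
python3 -m jog '[[0,-0.0008,-0.002,0,0,0],[0,0,0,0,0,0],[0,0,0,0,0,0]]'; python3 -m jog '[[0,0,0,0,0,0],[0,0,0,0,0,0],[0,0,0,0,0,0],[0,0,0,0,0,0],[0,0,0,0,0,0]]' -0.1; python3 -m jog '[[0,-0.008,0,0,0,0],[0,-0.015,0,0,0,0],[0,-0.02,0,0,0,0],[0,-0.025,0,0,0,0],[0,-0.025,0,0,0,0],[0,0,0,0,0,0],[0,0,0,0,0,0]]'
python3 - <<'E'
from h import *;from bench import r
c=r.camera("wrist")
F=frame(-13.4,30);X,h=cloud(c);H,S,V=[h[...,i] for i in range(3)];Q=(X-[.6453,-.0809,.0435])@F*1000
m=(H>50)&(H<85)&(S>120)&(abs(Q[...,0])<25)&(abs(Q[...,1])<60)&(Q[...,2]<150)
print('green',m.sum(),np.percentile(Q[m],[2,25,50,75,98],axis=0).round(1).tolist())
c=r.camera("scene");cv2.imwrite("pics/s7.png",cv2.resize(c["image"][110:290,90:410,::-1],(800,450),interpolation=2))
E
```

```text
time: 19.37
ee_pos: [0.6105, -0.0717, 0.1135]
eef_rot: [0.312, -0.389, 0.682, -0.535]
ft_force: [-0.2, 0.3, -1.1]
width: 0.0099
time: 19.78
ee_pos: [0.6116, -0.0721, 0.1139]
eef_rot: [0.311, -0.388, 0.682, -0.536]
ft_force: [-0.4, 1.0, 0.9]
width: 0.0341
time: 20.37
ee_pos: [0.5646, -0.0593, 0.1965]
eef_rot: [0.311, -0.389, 0.681, -0.537]
ft_force: [0.2, -0.5, -1.3]
width: 0.0393
green 1359 [[-2.3, -40.9, 51.3], [0.2, -15.2, 109.2], [2.7, 8.9, 109.8], [5.0, 31.4, 110.2], [8.8, 46.1, 111.2]]
```

View pics/s7.png

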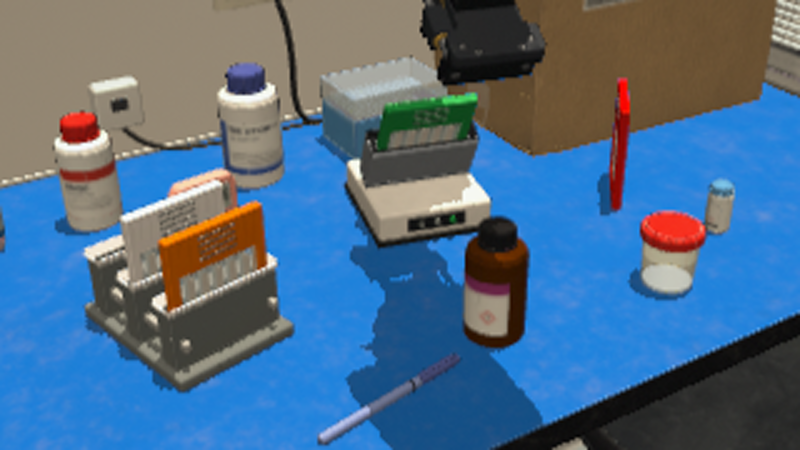

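Green is seated in the dock (crop px 430,120), with its top at 109.8 mm in the slot frame; the orange one read 110 when it was home there. Orange is in the rack and nothing else has moved.

```bash
python3 -m jog '[[0,-0.02,0,0,0,0],[0,-0.02,0,0,0,0],[0,0,0,0,0,0],[0,0,0,0,0,0]]'; python3 -c "
from bench import r
print(r.close_job())"
```

```text
time: 20.8
ee_pos: [0.5439, -0.0543, 0.2265]
eef_rot: [0.312, -0.393, 0.679, -0.536]
ft_force: [0.5, 0.4, -0.3]
width: 0.0395
the job is handed in; nothing more can be done
None
```

Both cassettes are swapped as asked, and I handed the job in at about 21 s of the 56 s allowed. The used orange cassette went from the dock into the empty rack slot first. The fresh green one then went from the rack into the dock. Each was guided down in the grip until it met the slot floor, then released.

- **Orange in the rack:** its top reads 122.3 mm above the bench, the same as the spare cassette standing home beside it. Floor contact was about 13 N.
- **Green in the dock:** its top reads 109.8 mm up the slot axis, against 110 mm for the orange one when it was home there. The wrist force reading peaked at about 45 N as it met the floor, against the 120 N limit.
- **Everything else:** in the last scene picture the white spare, bottle, cup, vial, timer and red look-alike stand where they were. The gripper was clear and touching nothing at hand-in.

The one check that disagreed was across the dock slot. My first slot estimate, taken from the leaning orange cassette, was about 4 mm off from the mouth as measured close up. I corrected for that before inserting the green cassette.

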